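# Open the child-locked knife case

## Robot

A 6-joint arm with a two-finger parallel gripper is mounted at the origin on a cart in front of the work surface, level with it; the furniture and walls round the work are solid. World frame = base frame: x ahead of the robot, y to its left, z up, the work surface at z = 0. Lengths are in m, angles in rad, forces in N, time in s.
With the tool pointing down it reaches from about 0.35 to 0.775 m from the base axis. Payload 7.3 kg.
Tool frame: the origin (TCP) lies at the centre of the arm's flange, where the gripper is bolted on; the fingertips stand 178 mm ahead of it and the grasp point (between the pads) lies 159 mm ahead of it (tip_extent is the distance from the TCP to the fingertips, in m); z points along the fingers, y is the line along which they close (so a half turn about z gives the same grasp; the last joint's range is limited). The gripper opens to 92 mm and grips with 3 to 60 N. Pads are 19 mm wide; open, the fingers measure 130 mm over their backs; the gripper's body (75 mm by 190 mm) begins 47 mm behind the grasp point.
Start: joints at [-0.146, 0.342, 1.524, -0, 1.275, -0.146], TCP at [0.525, 0, 0.405] pointing down, gripper open.
Joint ranges: [-2.53, 2.53], [-0.77, 2.02], [0.04, 2.7], [-1, 4.14], [0.28, 2.66], [-3.11, 3.11]. Speed limits (rad/s): [2.57, 2.57, 3.14, 3.14, 3.14, 3.14].

## Interface

Orientations are given as [roll, pitch, yaw] about the fixed x, y, z axes, in that order (R = Rz(yaw) Ry(pitch) Rx(roll)).
In Python, from cell import * gives the robot as it stands.
- The arm moves only by the tool arm_command, never from a script. Its arguments are lists of equal length, an entry for each row: "xyz": the shift along the world's x, y, z in mm, a list of three; "spin": the turn about the world's z in degrees. In form: {"xyz": [[tx, ty, tz], ...], "spin": [spin, ...]}. A call has 1 to 20 rows; each row shifts and turns the commanded pose from where the row before left it; what a row does not reach is not made up. A row lasts 1/10 s, in which the tool goes at most 50 mm and 8.59 degrees, less where a joint would pass 70% of its speed; a pose out of reach is approached as far as the arm can. A call with a gripper value outside its range is refused whole. "jaw" is the opening, from -1 (shut) to 1 (fully open), set as the call begins (left out, the last holds). The fingers move at their own pace and stop on an object; "squeeze" is the grip in N (left out, the last holds). Time passes only in rows, so rows that do not move let the fingers close. It gives the time, the measured TCP pose, the force, the opening and the grip force at its end, in the units of the state.
- observe(): the state, without advancing time (a new reading comes with each control period).
- read_camera(name): name is "scene" or "side" or "wrist"; returns a dict with "img" (384x512x3 uint8, red, green, blue), "depth" (384x512 float32, m along the optical axis (not along the pixel's ray), 0 where there is no reading), "fx", "fy", "cx", "cy" (pixels), "dist_coeffs" ([k1, k2, p1, p2, k3] as OpenCV has them; the pictures are not rectified), "world_from_camera" (4x4, takes a point from camera to world coordinates). Camera axes: x right, y up, looking along -z (the intrinsics and any distortion apply to the point x, -y, -z); pixel columns grow to the right and rows downward; lengths in m; the calibration is good to about 2 mm. A picture is of the moment at which its call begins.
- hand_in(): hands the job in; it is judged then, once.
The state is a dict: "time": time; "qpos": joint angles; "qvel": joint speeds; "joint_efforts": joint torques, N m; "tool_pos": TCP position; "tool_rot": TCP orientation; "contact_force": force on the tool from outside, world axes, zero at the start; "torque": the same for the moment, N m; "opening": finger opening in m; "grip_force": force on a finger pad.
Only numpy, scipy, OpenCV 4.12 (cv2) and the standard library are available. Lean on these libraries where they do the work, as an engineer would, in place of code of your own. Each camera call takes 0.05 s, during which the arm holds its last target. There are 200 camera calls.

## Task

Open the wooden child-locked knife case: reach through the finger slot in its sliding lid with a fingertip, press the spring catch down until it is below the lid, and keep it down while you slide the lid over it, then push the lid on to its stop, fully open. Do it gently and by touch alone: nothing is to be pinched or lifted, the case stays where it stands, and the tin, lemon, garlic and salt shaker beside it are left alone.

Things in the scene. Friction and masses are not known exactly. Their poses are not given: they have to be found in the camera images.
- case: Pale wooden case, 160 mm (its x) by 284 mm (its y), 77 mm high, loose, about 2.4 kg on rubber feet; a push of some 11 N shifts it. Origin on the worktop below the catch's centre, z up; the lid opens toward its +y, roughly to the robot's left. It reaches from y = -238 to +46 mm. Side walls, x = +-68 to +-80 mm, rise to 77 mm and hold the lid's edges. Peeler and knife inside are fixed.
- case_deck (a point): Deck round the foot of the catch, under the slot, 42 mm above the worktop; this point is its centre. The end wall at the case's +y is just as low (46 mm). So a fingertip that reaches through the slot, no lower than 52 mm above the worktop, can travel with the lid all the way without hitting the case.
- catch_top (a point): Centre of the flat top of the spring catch, a steel plunger 28 mm (case x) by 44 mm (case y) standing in the middle of the lid's finger slot. At rest its top is 73 mm above the worktop, 1 mm proud of the lid. The point moves down with the catch.
- catch (a joint): How far the catch is pressed down, m: 0 = up, 0.016 = bottom stop. More than 0.009 puts it below the lid's underside. Spring: 1.8 N at the start, 3.4 N at 0.009, 4.7 N at the bottom. It springs up as soon as neither finger nor lid covers any part of it, and then bars the lid.
- lid_slot (a point): Centre of the finger slot, at the lid's top face (72 mm up); moves with the lid. Steel-edged rectangular hole through the lid near its +y end, 48 mm (case x) by 60 mm (case y); shut fingers fit in. Push its +y wall, 30 mm from here. With the lid closed its -y wall is 8 mm from the catch (less the play); shut fingertips at least 16 mm long along case y cover the catch until that wall does.
- lid_end (a point): Middle of the lid's +y edge, at its top face. Brown wooden lid, 134 mm wide, 288 mm long, 8 mm thick: top 72 mm, underside 64 mm above the worktop. An apron 6 mm thick hangs here down to 48 mm. Moves with the lid; when open, this end stands out 150 mm farther over the worktop.
- lid (a joint): How far the lid is open, m: 0 = closed, 0.15 = fully open at its stop, toward the case's +y. Starts between 0 and 0.006 (free play); the raised catch stops it at 0.008. Sliding friction about 1.5 N, some 1 N more while the catch presses up against it; it stays where it is left.
- half_tin: Bystander: low tin can, 75 mm across, 58 mm high, behind the case. Origin at the centre of its underside.
- lemon: Bystander: lemon, 76 x 56 x 55 mm, behind the case. Origin at its underside.
- garlic: Bystander: garlic bulb, 53 x 54 x 53 mm, in front of the case. Origin at its underside.
- salt_shaker: Bystander: salt shaker, 44 mm across, 90 mm high, behind the case. Origin at the centre of its underside.

How it is judged:
By the outcome, as a careful person would: the job done as asked, in the order asked, and still so for the second after the job is handed in, with the robot touching nothing.
It also fails if it takes over 34 s, if anything falls off the work surface, if the arm or the gripper's body presses on something with over 40 N, if the wrist force passes 120 N, or if a joint passes its speed limit or range.

## Working session

There is one attempt and no reset: what is moved stays moved. The work goes in short steps, Python scripts to look and compute and a tool call to move; the robot and the scene stay as the last step left them, time stands still between calls to the robot, and variables do not carry over. Pictures are saved under pics/ and viewed, at most 10 in all, crops included, and the job is handed in when it is done.

Besides the shell and the picture viewer there is one more tool, called after "Emit:" as a command line: name --pt "numbers of a row" for each row, then --argument value for the rest. arm_command: Moves the arm, as the interface text tells. Its arguments: {"type":"object","properties":{"xyz":{"type":"array","items":{"type":"array","items":{"type":"number"}}},"spin":{"type":"array","items":{"type":"number"}},"jaw":{"type":"number"},"squeeze":{"type":"number"}},"required":["xyz","spin"]}

```bash
mkdir -p pics; cat > h.py <<'E'
from cell import *
import numpy as np, cv2
def save(c,n): cv2.imwrite('pics/'+n,c['img'][:,:,::-1])
def ray(c,uv):
    K=np.array([[c['fx'],0,c['cx']],[0,c['fy'],c['cy']],[0,0,1]])
    p=cv2.undistortPoints(np.array(uv,float).reshape(-1,1,2),K,np.array(c['dist_coeffs'],float)).reshape(-1,2)
    d=np.c_[p[:,0],-p[:,1],-np.ones(len(p))]
    T=np.array(c['world_from_camera']); return T[:3,3],d@T[:3,:3].T
def onplane(c,uv,z):
    o,d=ray(c,uv); return o+d*((z-o[2])/d[:,2])[:,None]
def cloud(c):
    v,u=np.mgrid[:384,:512]; uv=np.c_[u.ravel(),v.ravel()]
    o,d=ray(c,uv); return (o+d*c['depth'].ravel()[:,None]).reshape(384,512,3)
E
python3 - <<'E'
from h import *
ims=[]
for n in('scene','side','wrist'):
    c=read_camera(n); save(c,n+'0.png'); np.save(n+'0.npy',c,allow_pickle=True)
    print(n,np.round(c['world_from_camera'],3).tolist())
    ims.append(c['img'])
a=np.vstack([np.hstack(ims[:2]),np.hstack([ims[2],0*ims[2]])])
s=observe();print(s)
E
```

```text
scene [[0.653, 0.566, -0.504, 0.132], [-0.758, 0.491, -0.43, -0.442], [0.004, 0.662, 0.749, 0.68], [0.0, 0.0, 0.0, 1.0]]
side [[-0.957, 0.117, -0.265, 0.334], [-0.29, -0.375, 0.881, 0.675], [0.003, 0.92, 0.393, 0.395], [0.0, 0.0, 0.0, 1.0]]
wrist [[1.0, -0.0, 0.001, 0.526], [0.0, 0.956, 0.293, 0.08], [-0.001, -0.293, 0.956, 0.384], [0.0, 0.0, 0.0, 1.0]]
{'time': 0.15, 'qpos': array([-1.46014230e-01,  3.42565296e-01,  1.52476673e+00,  4.34472135e-05,
        1.27537670e+00, -1.46023868e-01]), 'qvel': array([-0.00164871, -0.00169527, -0.00422921,  0.00023673,  0.00097852,
       -0.00105838]), 'joint_efforts': array([ 7.52666965e-04, -4.31470585e+01, -2.44352603e+01,  7.18239485e-02,
        5.38185902e-02, -1.32920518e-04]), 'tool_pos': array([5.24913494e-01, 3.33948586e-05, 4.04213906e-01]), 'tool_rot': array([-3.14049451e+00, -2.03503174e-04,  1.57079318e+00]), 'contact_force': array([-0.06911186, -0.39371141,  0.33008273]), 'torque': array([ 0.08083941, -0.02465772,  0.01221593]), 'grip_force': 0.0, 'opening': 0.09202014901129665}
```

View pics/scene0.png

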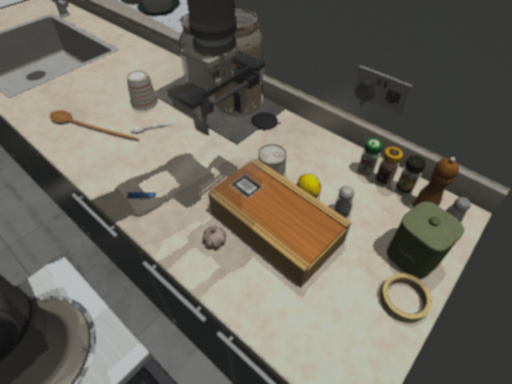

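View pics/wrist0.png

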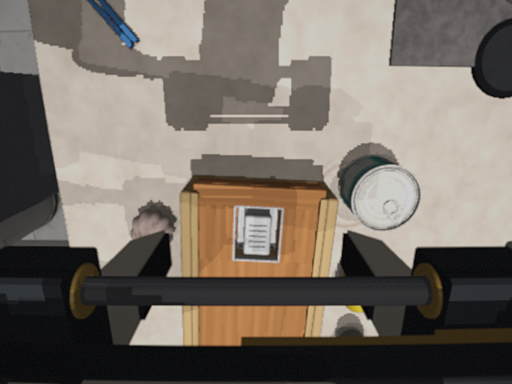

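Wrist view shows the case with its slot frame at about (234–283, 205–262), the catch at (258, 232), the tin at (385, 195), and the garlic at (153, 222). Next I measure.

```bash
python3 - <<'E'
from h import *
for n in('wrist','scene'):
    c=np.load(n+'0.npy',allow_pickle=True).item()
    img=c['img']; hsv=cv2.cvtColor(img,cv2.COLOR_RGB2HSV)
    P=cloud(c)
    lid=((hsv[...,0]>5)&(hsv[...,0]<16)&(hsv[...,1]>120)&(hsv[...,2]>80)&(abs(P[...,2]-.072)<.006)).astype(np.uint8)
    wood=((abs(P[...,2]-.074)<.007)&(P[...,0]>.35)&(P[...,0]<.8)).astype(np.uint8)
    for nm,m in(('lid',lid),('top',wood)):
        m=cv2.morphologyEx(m,cv2.MORPH_OPEN,np.ones((3,3)))
        cs,_=cv2.findContours(m,cv2.RETR_CCOMP,cv2.CHAIN_APPROX_NONE)
        for k in sorted(cs,key=cv2.contourArea)[::-1][:4]:
            if cv2.contourArea(k)<80: continue
            W=onplane(c,k.reshape(-1,2),.072)[:,:2]*1000
            r=cv2.minAreaRect(W.astype(np.float32))
            print(n,nm,cv2.contourArea(k),cv2.boundingRect(k),np.round(r[0],1),np.round(r[1],1),round(r[2],2))
    if n=='wrist':
        cr=img[170:300,165:350]; cv2.imwrite('pics/wc.png',cv2.resize(cr,None,fx=4,fy=4,interpolation=cv2.INTER_CUBIC)[:,:,::-1])
        # side wall edges: inner boundary lid/wall per row
        for v in range(200,275,8):
            u=np.where(lid[v])[0]
            if len(u): print(v,u.min(),u.max(),np.round(onplane(c,[[u.min()-.5,v],[u.max()+.5,v]],.072)[:,:2]*1000,1).tolist())
        print(np.round(P[232,236:284:3,2]*1000))
        print(np.round(P[196:270:4,258,2]*1000))
E
```

```text
wrist lid 10637.5 (193, 182, 133, 95) [528.9 -57.5] [132.9 106.4] 0.05
wrist lid 3533.0 (199, 306, 109, 40) [ 520.8 -176.5] [125.6  54.7] 0.26
wrist lid 2975.5 (230, 201, 56, 64) [526.6 -60.5] [70.4 55. ] 87.27
wrist top 13631.5 (180, 182, 159, 95) [526.6 -60.3] [107.3 162.3] 87.81
wrist top 4645.0 (183, 306, 141, 40) [ 520.7 -176.5] [163.2  54.7] 0.31
wrist top 2291.5 (230, 206, 52, 54) [524.8 -60.2] [59.1 51.3] 86.99
wrist top 989.0 (243, 214, 29, 41) [526.4 -61.3] [45.4 27.9] 87.02
200 198 320 [[466.4, -23.2], [590.9, -23.1]]
208 198 318 [[465.9, -31.8], [589.4, -31.7]]
216 199 318 [[466.5, -40.5], [589.9, -40.4]]
224 199 317 [[466.0, -49.4], [589.4, -49.3]]
232 198 315 [[464.5, -58.4], [587.8, -58.3]]
240 199 315 [[465.0, -67.6], [588.3, -67.5]]
248 199 314 [[464.5, -76.9], [587.7, -76.8]]
256 199 313 [[464.0, -86.3], [587.2, -86.3]]
264 199 312 [[463.5, -96.0], [586.6, -95.9]]
272 199 311 [[463.0, -105.8], [586.1, -105.7]]
[42. 43. 45. 74. 73. 72. 74. 73. 72. 73. 72. 72. 43. 45. 41. 73.]
[ 73.  74.  72.  72.  45.  71.  73.  74.  73.  73.  73.  74.  73.  73.
 384.  55.  72.  72.  72.]
scene lid 5376.5 (215, 164, 129, 99) [ 523.7 -154.5] [285.  120.9] 87.14
scene lid 537.5 (228, 171, 36, 29) [528.1 -58.5] [73.6 59.8] 87.3
scene top 7573.5 (208, 159, 143, 113) [ 521.8 -154.4] [291.9 165.9] 86.97
scene top 177.5 (231, 175, 31, 24) [525.9 -63.1] [63.7 47.4] 87.16
scene top 143.0 (396, 237, 36, 28) [ 614.  -434.1] [83.  14.8] 81.48
```

View pics/wc.png

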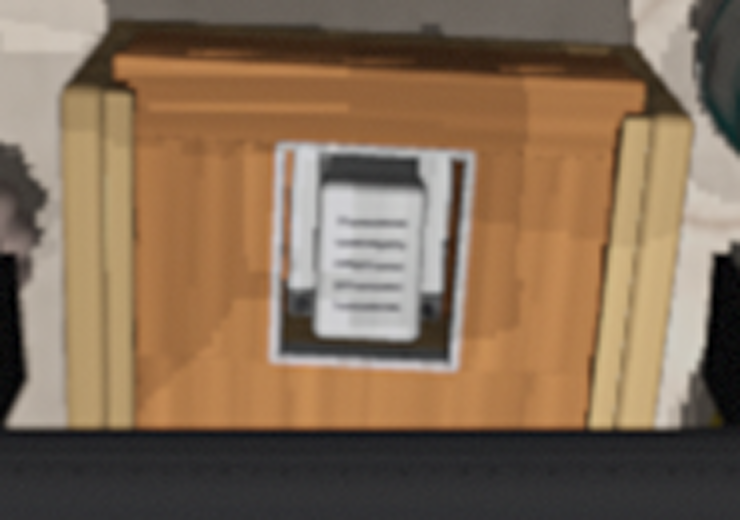

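The case is yawed about −2.8°. The catch centre is near (526.4, −61.3), and the slot is about 1 mm further toward +y. The fingers close along x, so when shut they measure 38 × 19 mm and fit the slot. I'll move above the +y part of the catch with the fingers shut.

Emit:
arm_command --pt "0 -2 -4" --pt "0 -4 -8" --pt "0 -6 -14" --pt "1 -6 -16" --pt "0 -6 -16" --pt "0 -6 -16" --pt "1 -6 -16" --pt "0 -5 -14" --pt "0 -4 -12" --pt "0 -2 -8" --pt "0 -1 -5" --pt "0 0 -2" --pt "0 0 0" --pt "0 0 0" --pt "0 0 0" --pt "0 0 0" --spin '[0,0,-0.4,-0.4,-0.4,-0.4,-0.4,-0.4,-0.4,0,0,0,0,0,0,0]' --jaw -1 --squeeze 5

```text
time: 1.75
tool_pos: [0.5271, -0.0479, 0.2741]
tool_rot: [3.141, 0.0, 1.522]
contact_force: [-1.0, 0.1, 0.0]
opening: 0.0006
grip_force: 0.0
```

```bash
python3 - <<'E'
from h import *
s=observe();print({k:np.round(s[k],4) for k in('time','tool_pos','tool_rot','contact_force','opening')})
ims=[]
for n in('wrist','side'):
    c=read_camera(n); np.save(n+'1.npy',c,allow_pickle=True); ims.append(c['img'])
    if n=='wrist':
        P=cloud(c); hsv=cv2.cvtColor(c['img'],cv2.COLOR_RGB2HSV)
        m=((abs(P[...,2]-.073)<.004)&(hsv[...,1]<60)).astype(np.uint8)
        cs,_=cv2.findContours(m,cv2.RETR_CCOMP,cv2.CHAIN_APPROX_NONE)
        for k in sorted(cs,key=cv2.contourArea)[::-1][:4]:
            r=cv2.minAreaRect((onplane(c,k.reshape(-1,2),.0725)[:,:2]*1000).astype(np.float32)); print(cv2.contourArea(k),cv2.boundingRect(k),r)
cv2.imwrite('pics/b.png',cv2.resize(np.hstack(ims),(800,300),interpolation=cv2.INTER_AREA)[:,:,::-1])
E
```

```text
{'time': np.float64(1.75), 'tool_pos': array([ 0.5271, -0.0479,  0.2741]), 'tool_rot': array([3.1408e+00, 1.0000e-04, 1.5221e+00]), 'contact_force': array([-0.9659,  0.0812,  0.0155]), 'opening': np.float64(0.0006)}
621.0 (232, 217, 46, 20) ((527.3649291992188, -44.804561614990234), (12.361077308654785, 27.43827247619629), 88.3472671508789)
363.5 (212, 203, 85, 44) ((527.45166015625, -44.00578308105469), (27.989870071411133, 50.21210479736328), 87.19503021240234)
2.0 (249, 203, 3, 3) ((525.5457153320312, -30.52667236328125), (0.9085603952407837, 0.8566206693649292), 43.60895538330078)
2.0 (262, 203, 3, 3) ((533.2171630859375, -30.90181541442871), (0.8557603359222412, 0.9094836115837097), 40.856201171875)
```

View pics/b.png

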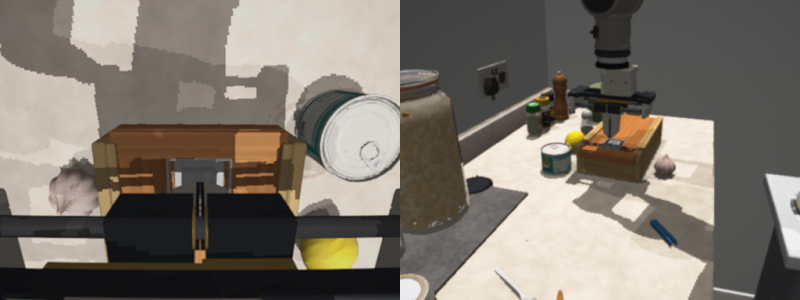

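The shut fingers are centred over the slot: slot x is 527.4 and the tool is at 527.1. The catch's front edge is near y = −38.6 and the slot wall is about 7 mm ahead of the finger. The tin, lemon and garlic are clear. Now I'll press down by touch.

Emit:
arm_command --pt "0 0 -4" --pt "0 0 -6" --pt "0 0 -6" --pt "0 0 -4" --pt "0 0 -2" --pt "0 0 -2" --pt "0 0 -1" --pt "0 0 0" --spin '[0,0,0,0,0,0,0,0]'

```text
time: 2.65
tool_pos: [0.5269, -0.048, 0.2488]
tool_rot: [-3.141, -0.0, 1.522]
contact_force: [-0.9, 0.8, 2.4]
opening: 0.0001
grip_force: 1.0
```

Emit:
arm_command --pt "0 0 -1" --pt "0 0 -2" --pt "0 0 -2" --pt "0 0 -2" --pt "0 0 -2" --pt "0 0 -1" --pt "0 0 -1" --pt "0 0 0" --pt "0 0 0" --spin '[0,0,0,0,0,0,0,0,0]'

```text
time: 3.55
tool_pos: [0.5271, -0.048, 0.2378]
tool_rot: [3.141, 0.0, 1.522]
contact_force: [-1.3, -0.4, 4.0]
opening: 0.0003
grip_force: 2.0
```

The tip is at 60 mm with 4.0 N upward, which means the catch is pressed about 13 mm. Now I'll creep toward +y to the slot wall and on until the lid covers the catch.

Emit:
arm_command --pt "0 1 0" --pt "0 2 0" --pt "0 2 0" --pt "0 1 0" --pt "0.3 1 0" --pt "0 1 0" --pt "0 1 0" --pt "0 1 0" --pt "0.2 1 0" --pt "0 1 0" --pt "0 0 0" --spin '[0,0,0,0,0,0,0,0,0,0,0]'

```text
time: 4.65
tool_pos: [0.5276, -0.0358, 0.2378]
tool_rot: [3.141, -0.0, 1.522]
contact_force: [0.3, -3.4, 3.8]
opening: 0.0006
grip_force: 2.4
```

Emit:
arm_command --pt "0 1 0" --pt "0.2 2 0" --pt "0 2 0" --pt "0.3 2 0" --pt "0 2 0" --pt "0.2 2 0" --pt "0 2 0" --pt "0.3 2 0" --pt "0 2 0" --pt "0 1 0" --pt "0 0 0" --spin '[0,0,0,0,0,0,0,0,0,0,0]'

```text
time: 5.75
tool_pos: [0.5284, -0.0177, 0.2375]
tool_rot: [-3.141, -0.0, 1.522]
contact_force: [0.8, -1.5, -0.7]
opening: 0.0006
grip_force: 0.8
```

The lid has slid over the catch: Fz fell to about 0 and the drag is only 1.5 N. I'll push on at a moderate speed.

Emit:
arm_command --pt "0 2 0" --pt "0.2 3 0" --pt "0.2 4 0" --pt "0.3 6 0" --pt "0.3 6 0" --pt "0.3 7 0" --pt "0.4 7 0" --pt "0.3 7 0" --pt "0.4 7 0" --pt "0.3 7 0" --pt "0.4 7 0" --pt "0.3 7 0" --pt "0.4 7 0" --pt "0.3 7 0" --pt "0.3 6 0" --pt "0.3 5 0" --pt "0.2 4 0" --pt "0.1 3 0" --pt "0.1 2 0" --pt "0 0 0" --spin '[0,0,0,0,0,0,0,0,0,0,0,0,0,0,0,0,0,0,0,0]'

```text
time: 7.75
tool_pos: [0.5336, 0.0864, 0.2378]
tool_rot: [3.141, -0.0, 1.522]
contact_force: [-0.0, -0.9, 0.3]
opening: 0.0006
grip_force: 0.3
```

```bash
python3 - <<'E'
from h import *
s=observe();print({k:np.round(s[k],4) for k in('time','tool_pos','contact_force')})
c=read_camera('scene'); save(c,'scene2.png')
P=cloud(c);hsv=cv2.cvtColor(c['img'],cv2.COLOR_RGB2HSV)
for h in (.072,.077):
  m=((abs(P[...,2]-.074)<.006)&(hsv[...,1]>60)&(P[...,0]>.4)&(P[...,0]<.65)&(P[...,1]>-.32)).astype(np.uint8)
  k=max(cv2.findContours(m,cv2.RETR_EXTERNAL,cv2.CHAIN_APPROX_NONE)[0],key=cv2.contourArea)
  W=onplane(c,k.reshape(-1,2),h)*1000; print(W.min(0),W.max(0))
E
```

```text
{'time': np.float64(7.75), 'tool_pos': array([0.5336, 0.0864, 0.2378]), 'contact_force': array([-0.0213, -0.8898,  0.3468])}
[ 432.64336822 -303.18718502   72.        ] [611.21156288 121.90606197  72.        ]
[ 430.17205498 -304.33064766   77.        ] [607.27146785 117.26606838  77.        ]
```

View pics/scene2.png

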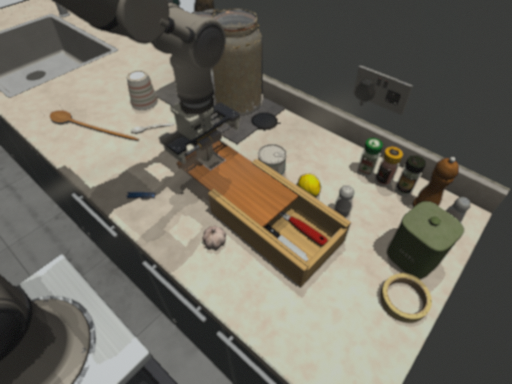

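The lid is about 127 mm open with the knife and peeler exposed, and the case has not moved: its near corner is still at about (302, 280). I have roughly 23 mm to go, so I'll move slowly.

Emit:
arm_command --pt "0 2 0" --pt "0.2 3 0" --pt "0.1 3 0" --pt "0.2 3 0" --pt "0.1 2 0" --pt "0.1 2 0" --pt "0.1 2 0" --pt "0 1 0" --pt "0.1 1 0" --pt "0 0 0" --spin '[0,0,0,0,0,0,0,0,0,0]'

```text
time: 8.8
tool_pos: [0.5346, 0.1052, 0.2378]
tool_rot: [3.141, -0.0, 1.522]
contact_force: [-0.2, -1.5, 1.8]
opening: 0.0007
grip_force: 1.0
```

Emit:
arm_command --pt "0 0.5 0" --pt "0 0.5 0" --pt "0 0.5 0" --pt "0 0 0" --spin '[0,0,0,0]'

```text
time: 9.2
tool_pos: [0.5346, 0.1065, 0.2378]
tool_rot: [3.141, -0.0, 1.522]
contact_force: [1.9, -2.5, 1.5]
opening: 0.0003
grip_force: 1.4
```

Emit:
arm_command --pt "0 0.5 0" --pt "0.1 0.5 0" --pt "0 0.5 0" --pt "0 0 0" --spin '[0,0,0,0]'

```text
time: 9.6
tool_pos: [0.5347, 0.1071, 0.2378]
tool_rot: [3.141, 0.002, 1.522]
contact_force: [0.1, -10.0, 2.0]
opening: 0.0003
grip_force: 4.8
```

Emit:
arm_command --pt "0 0.5 0" --pt "0 0.5 0" --pt "0 0 0" --spin '[0,0,0]'

```text
time: 9.9
tool_pos: [0.5347, 0.1073, 0.2378]
tool_rot: [-3.142, 0.003, 1.522]
contact_force: [0.9, -12.6, 2.5]
opening: 0.0005
grip_force: 6.9
```

The stop is reached: the force rose steeply while the tool stayed put. I'll back off the wall, lift out, and look.

Emit:
arm_command --pt "0 -3 0" --pt "0 -4 0" --pt "-0.3 -4 0" --pt "0 -2 0" --pt "0 0 2" --pt "0 0 5" --pt "0 0 8" --pt "0 0 12" --pt "0 0 16" --pt "0 0 20" --pt "0 0 20" --pt "0 0 20" --pt "0 0 20" --pt "0 0 15" --pt "0 0 8" --pt "0 0 0" --pt "0 0 0" --spin '[0,0,0,0,0,0,0,0,0,0,0,0,0,0,0,0,0]'

```text
time: 11.6
tool_pos: [0.5341, 0.0961, 0.3835]
tool_rot: [-3.141, 0.0, 1.522]
contact_force: [0.2, -0.3, -0.2]
opening: 0.0004
grip_force: 0.0
```

```bash
python3 - <<'E'
from h import *
c0=np.load('scene0.npy',allow_pickle=True).item(); c=read_camera('scene'); w=read_camera('wrist')
def edges(c):
    P=cloud(c);hsv=cv2.cvtColor(c['img'],cv2.COLOR_RGB2HSV)
    m=((abs(P[...,2]-.074)<.006)&(hsv[...,1]>60)&(P[...,0]>.4)&(P[...,0]<.65)&(P[...,1]>-.32)).astype(np.uint8)
    k=max(cv2.findContours(m,cv2.RETR_EXTERNAL,cv2.CHAIN_APPROX_NONE)[0],key=cv2.contourArea)
    W=onplane(c,k.reshape(-1,2),.073)*1000; return W.min(0)[:2],W.max(0)[:2]
print(edges(c0),edges(c))
# case shift by image registration in the far-end crop and the bystander crop
for nm,(y0,y1,x0,x1) in {'case end':(228,285,270,352),'bystanders':(140,215,258,360),'garlic':(222,252,198,232)}.items():
    a=cv2.cvtColor(c0['img'],cv2.COLOR_RGB2GRAY)[y0:y1,x0:x1].astype(np.float32);b=cv2.cvtColor(c['img'],cv2.COLOR_RGB2GRAY)[y0:y1,x0:x1].astype(np.float32)
    print(nm,cv2.phaseCorrelate(a,b,cv2.createHanningWindow((x1-x0,y1-y0),cv2.CV_32F)))
P=cloud(w);hsv=cv2.cvtColor(w['img'],cv2.COLOR_RGB2HSV)
m=((abs(P[...,2]-.073)<.004)).astype(np.uint8)
for k in sorted(cv2.findContours(m,cv2.RETR_CCOMP,cv2.CHAIN_APPROX_NONE)[0],key=cv2.contourArea)[::-1][:3]:
    print(cv2.contourArea(k),cv2.minAreaRect((onplane(w,k.reshape(-1,2),.072)[:,:2]*1000).astype(np.float32)))
cv2.imwrite('pics/e.png',cv2.resize(np.hstack([c['img'],w['img']]),(800,300),interpolation=cv2.INTER_AREA)[:,:,::-1])
s=observe();print(s['time'],s['tool_pos'],s['contact_force'])
E
```

```text
(array([ 432.14910557, -303.41587755]), array([610.42354387,  -6.08379494])) (array([ 432.14910557, -303.41587755]), array([610.42354387, 141.65491376]))
case end ((-0.399864413523332, 0.0442940460386545), 0.6541933004944412)
bystanders ((-0.036817426743986914, 0.4130305531099907), 0.7295394492443696)
garlic ((0.21390562492462095, 0.008207547472581567), 0.8241868050010116)
14750.5 ((534.04833984375, 85.7624282836914), (107.9689712524414, 134.37449645996094), 87.21810150146484)
3039.5 ((534.157470703125, 87.21730041503906), (59.675941467285156, 48.44233703613281), 87.22445678710938)
274.5 ((749.64599609375, 219.0133514404297), (7.5548176765441895, 46.09977340698242), 12.516234397888184)
11.7 [0.53409773 0.0960334  0.38287384] [-0.3345884  -0.96403108 -0.34314751]
```

View pics/e.png

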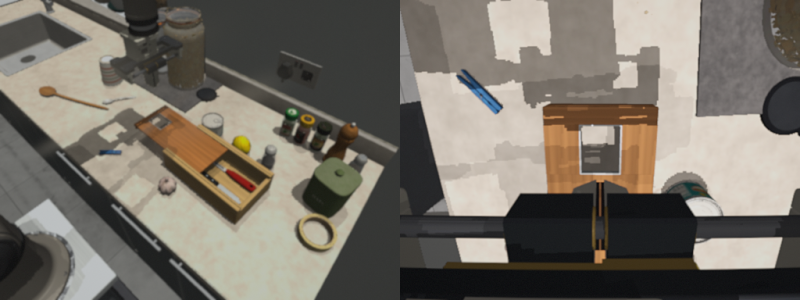

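```bash
python3 -c "
from cell import *
print(hand_in())"
```

```text
the job is handed in; nothing more can be done
None
```

The lid is at its stop, about 148–149 mm open by the cameras, with the catch pressed first and held until the lid covered it; the push peaked at 12.6 N at the stop, above the 11 N that can shift the case, but the before-and-after images show no movement of the case or the items beside it, and the job was handed in at about 12 s with the gripper clear (no verdict was returned).

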